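Withdraw the red safety key from the guarded test fixture

TASK

Take the red safety key out of the test fixture: its long foot is caught crosswise under the guard plate, so turn the key until the foot lines up with the long side of its opening, then draw it straight up and out. Set it down gently in the green tray, standing upright on its foot, and leave the blue key where it is.

Things in the scene. Friction and masses are not known exactly. Their poses are not given: they have to be found in the camera images.
- red_key: red key, 104 mm tall, ~180 g: steel foot 68 (x) x 28 (y) x 8 mm, round stem 12 mm thick, red grip blade on top 40 (x) x 12 (y) mm at heights 66 to 104 mm, parallel to the foot. Origin: centre of foot underside, z up. Starts upright, loose on the fixture base, within 5 mm of the centre of either opening, foot 60 to 120 degrees off the opening's long side; blade above the guard.
- blue_key: blue key, 104 mm tall, ~180 g: steel foot 68 (x) x 28 (y) x 8 mm, round stem 12 mm thick, blue grip blade on top 40 (x) x 12 (y) mm at heights 66 to 104 mm, parallel to the foot. Origin: centre of foot underside, z up. Stands likewise in the other opening; leave it alone.
- fixture: fixed test fixture, 160 (x) x 300 (y) mm. Keys stand on its base, 10 mm above the bench. Guard plate over it: underside 45, top 51 mm above the bench, two openings 88 (x) x 50 (y) mm bordered yellow. A foot passes only with its long side within about 20 degrees of the fixture's x, either way round, near centred. Origin: centre of underside, on the bench; z up.
- opening_left (a point): centre of the opening 70 mm to the fixture's +y side, at the guard's top face; axes as the fixture's
- opening_right (a point): centre of the opening 70 mm to the fixture's -y side, at the guard's top face; axes as the fixture's
- green_tray: empty green open tray, fixed, 120 x 120 mm outside, walls 4 mm thick and 25 mm high, floor about 5 mm thick. Origin: centre of its underside on the bench; x, y along its sides, z up. A grey divided tray of the same size, with small parts in it, is a bystander; the two may swap places.
Things that resemble listed ones, but are neither listed nor needed, are in the scene too. What is shaped like the red_key but purple or turquoise is not meant.

How it is judged:
By the outcome, as a careful person would: the job done as asked, in the order asked, and still so for the second after the job is handed in, with the robot touching nothing.
It also fails if it takes over 51 s, if anything falls off the work surface, if the arm or the gripper's body presses on something with over 40 N, if the wrist force passes 120 N, or if a joint passes its speed limit or range.

ROBOT

A 6-joint arm with a two-finger parallel gripper is mounted at the origin on the work surface. World frame = base frame: x ahead of the robot, y to its left, z up, the work surface at z = 0. Lengths are in m, angles in rad, forces in N, time in s.
With the tool pointing down it reaches from about 0.35 to 0.975 m from the base axis. Payload 4.9 kg.
Tool frame: the origin (TCP) lies on the centre line of the jaws, within the pads' length; the fingertips stand 8 mm ahead of it and the grasp point (between the pads) lies 11 mm behind it; z points along the fingers, y is the direction in which the jaws open and shut (so a half turn about z gives the same grasp; the last joint's range is limited). The gripper opens to 85 mm and grips with 20 to 120 N. Pads are 22 mm wide; open, the fingers measure 114 mm over their backs; the gripper's body (76 mm by 85 mm) begins 54 mm behind the grasp point. The pads swing forward as they close: fully open they stand 13 mm farther back than shut.
Start: joints at [-1.241, 0.053, 1.613, -0, 1.476, -0.119], TCP at [0.271, -0.563, 0.2] pointing down, gripper open.
Joint ranges: [-3.01, 3.01], [-1.01, 2.22], [0.06, 2.58], [-1.02, 4.17], [0.09, 2.62], [-3.14, 3.14]. Speed limits (rad/s): [2.57, 2.57, 3.14, 3.14, 3.14, 3.14].

INTERFACE

Orientations are given as a rotation vector (axis times angle).
In Python, from station import get_obs, get_image, calibration, finish_job gives the robot as it stands. The module is installed in compiled form; this text tells all that it offers.
- The arm moves only by the shell command python3 -m jog 'ROWS' [FORCE]. ROWS is JSON, a list of rows, each a list of 7 numbers: the shift along the tool's x, y, z in cm, then the turn, a rotation vector about the tool's x, y, z in rad, then the closure in counts, from 0 (fully open) to 255 (shut). In form: [[dx, dy, dz, ax, ay, az, jaw], ...]. A call has 1 to 8 rows; each row is the pose to reach, as a shift and turn from the pose measured when the call began, along the tool's axes at that moment; what a row does not reach only later rows make up. A row lasts 1/12 s, in which the tool goes at most 41.7 mm and 7.16 degrees, less where a joint would pass 70% of its speed; a pose out of reach is approached as far as the arm can. A call with a gripper value outside its range is refused whole. The fingers move at their own pace and stop on an object; FORCE is the grip in N (left out, the last holds). Time passes only in rows, so rows that repeat a pose let the fingers close. It gives the time, the measured TCP pose, the force and the opening at its end, in the units of the state.
- get_obs(): the state, without advancing time (a new reading comes with each control period).
- get_image(name): name is "scene" or "top"; returns the picture (420x560x3 uint8, red, green, blue); there is no depth.
- calibration(name): a dict with "vfov" (degrees; the focal length in pixels is half the picture's height over the tangent of half this angle, whatever the lens; pixels are square), "cx", "cy" (the principal point, pixels), "R" (3x3) and "t" (3): a world point X has camera coordinates R X + t. Camera axes: x right, y down, z forward; pixel columns grow to the right and rows downward; lengths in m; the calibration is good to about 2 mm. A picture is of the moment at which its call begins. calibration takes no time and is no camera call.
- finish_job(): hands the job in, once; it reports no verdict.
The state is a dict: "t": time; "q": joint angles; "dq": joint speeds; "effort": joint torques, N m; "tool_pos": TCP position; "tool_rot": TCP orientation; "contact_force": force on the tool from outside, world axes, zero at the start; "wrist_torque": the same for the moment, N m; "opening": finger opening in m.
Only numpy, scipy, OpenCV 4.12 (cv2) and the standard library are available. Lean on these libraries where they do the work, as an engineer would, in place of code of your own. Each camera call takes 0.05 s, during which the arm holds its last target. There are 200 camera calls.

## Working session

There is one attempt and no reset: what is moved stays moved. The work goes in short steps, Python scripts to look and compute and a shell command to move; the robot and the scene stay as the last step left them, time stands still between calls to the robot, and variables do not carry over. Pictures are saved under pics/ and viewed, about 8 in all and at most 12, crops included, and the job is handed in when it is done.

```bash
mkdir -p pics; python3 - <<'E'
from station import *
import cv2,numpy as np
for n in("scene","top"):
    cv2.imwrite(f"pics/{n}0.png",get_image(n)[:,:,::-1]); c=calibration(n); print(n,c)
o=get_obs();print(o["t"],o["tool_pos"],o["tool_rot"],o["opening"])
E
```

```text
scene {'vfov': 52.91038855735231, 'cx': 283.2308245250244, 'cy': 211.54356655572917, 'R': array([[-0.26438842,  0.96427389,  0.0165722 ],
       [ 0.5348391 ,  0.16090012, -0.82949279],
       [-0.80252471, -0.21044483, -0.5582715 ]]), 't': array([ 0.11400048, -0.19034325,  1.14876372])}
top {'vfov': 52.21020658583035, 'cx': 278.96716926953064, 'cy': 204.30236854659145, 'R': array([[ 0.00367736, -0.99977636,  0.02082555],
       [-0.99326715, -0.00606322, -0.11568758],
       [ 0.11578798, -0.02025991, -0.99306731]]), 't': array([0.00272958, 0.50607143, 0.73651581])}
0.1 [ 0.27096464 -0.56249766  0.19907189] [-3.06100915e+00 -6.98641405e-01  2.94607746e-04] 0.08548149952443893
```

View pics/scene0.png

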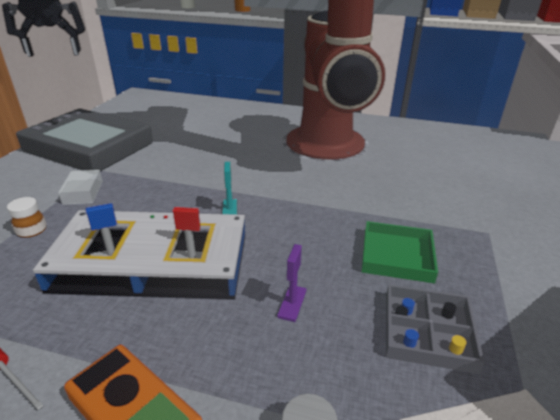

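View pics/top0.png

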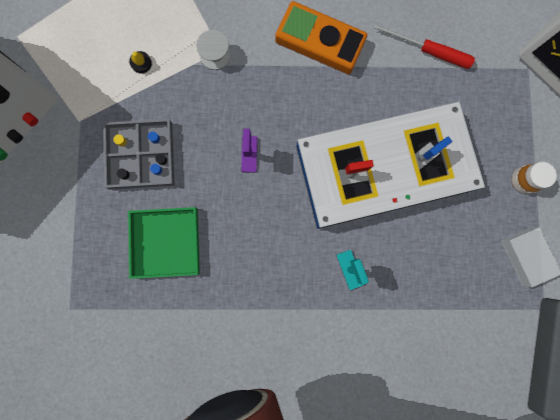

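The candidates for red_key are:
- Red blade in the fixture: scene (187,219), top (360,167). This is the one.
- Blue key: top (437,151).
- Purple lookalike: top (250,150).
- Turquoise lookalike: top (350,270).
- Red screwdriver handle: top (448,54).

The green tray is at top (164,243) and scene (399,251).

```bash
cat > h.py <<'E'
from station import *
import cv2,numpy as np
from scipy.optimize import minimize
C={n:calibration(n) for n in("scene","top")}
def K(n):
    c=C[n];f=210/np.tan(np.radians(c["vfov"]/2));return np.array([[f,0,c["cx"]],[0,f,c["cy"]],[0,0,1]])
def proj(n,X):
    p=(np.atleast_2d(X)@C[n]["R"].T+C[n]["t"])@K(n).T;return p[:,:2]/p[:,2:]
def back(n,uv,z):
    R,t=C[n]["R"],C[n]["t"];o=-R.T@t
    d=np.c_[np.atleast_2d(uv),np.ones(len(np.atleast_2d(uv)))]@np.linalg.inv(K(n)).T@R
    return o+d*((z-o[2])/d[:,2])[:,None]
def tri(uvs,uvt):
    P=[K(n)@np.c_[C[n]["R"],C[n]["t"]] for n in("scene","top")]
    X=cv2.triangulatePoints(P[0],P[1],np.float64(uvs).reshape(-1,2).T,np.float64(uvt).reshape(-1,2).T);return (X[:3]/X[3]).T
def mask(im,lo,hi,s=110,v=50):
    h=cv2.cvtColor(im,cv2.COLOR_RGB2HSV);H=h[...,0]
    m=(H>=lo)&(H<=hi) if lo<hi else (H>=lo)|(H<=hi)
    return (m&(h[...,1]>s)&(h[...,2]>v)).astype(np.uint8)
def box(p,lx=.04,ly=.012,h=.038):   # x,y,zbottom,yaw
    c,s=np.cos(p[3]),np.sin(p[3])
    return np.array([[p[0]+c*a*lx/2-s*b*ly/2,p[1]+s*a*lx/2+c*b*ly/2,p[2]+k*h] for a in(-1,1) for b in(-1,1) for k in(0,1)])
def near(m,uv):
    n,l,st,ce=cv2.connectedComponentsWithStats(m)
    k=[i for i in range(1,n) if st[i,4]>30];i=min(k,key=lambda i:np.hypot(*(ce[i]-uv)));return (l==i).astype(np.uint8)
def fitblade(ms,p0,S=4,dz=True):
    M={n:cv2.resize(m*255,None,fx=S,fy=S,interpolation=cv2.INTER_LINEAR)>127 for n,m in ms.items()}
    def cost(p):
        e=0
        for n,m in M.items():
            h=cv2.convexHull(np.float32((proj(n,box(p))+.5)*S));r=np.zeros(m.shape,np.uint8)
            cv2.fillConvexPoly(r,np.int32(h*16),1,shift=4)
            e+=((r>0)^m).sum()/m.sum()
        return e
    best=None
    for yaw in np.arange(0,np.pi,np.pi/8):
        q=np.r_[p0,yaw];sx=np.vstack([q]+[q+d for d in np.diag([.008,.008,.008,.2])])
        r=minimize(cost,q,method="Nelder-Mead",options=dict(initial_simplex=sx,maxiter=200,xatol=1e-4,fatol=1e-4))
        if best is None or r.fun<best.fun:best=r
    return best
E
cat > m1.py <<'E'
from h import *
I={n:get_image(n) for n in C}
for nm,lo,hi,us,ut in(("red",172,8,(187,219),(360,167)),("blue",105,125,(101,217),(437,151))):
    ms={"scene":near(mask(I["scene"],lo,hi),us),"top":near(mask(I["top"],lo,hi),ut)}
    X=tri(*[cv2.moments(ms[n],True) and np.array([cv2.moments(ms[n],True)["m10"],cv2.moments(ms[n],True)["m01"]])/ms[n].sum() for n in("scene","top")])[0]
    r=fitblade(ms,X-[0,0,.019]);print(nm,"centroid",X.round(4),"fit",r.x.round(4),"yawdeg",np.degrees(r.x[3]).round(1),r.fun.round(3),[m.sum() for m in ms.values()])
for nm,lo,hi,us,ut,z in(("openR",18,32,(190,242),(352,172),.051),("openL",18,32,(104,240),(429,154),.051),("tray",50,80,(399,251),(164,243),.025)):
    cc={}
    for n,u in(("scene",us),("top",ut)):
        m=mask(I[n],lo,hi,90,60); m=near(cv2.morphologyEx(m,cv2.MORPH_CLOSE,np.ones((5,5))),u)
        h=cv2.convexHull(cv2.findNonZero(m));q=cv2.approxPolyN(h,4).reshape(-1,2) if n=="scene" or 1 else 0
        B=back(n,q,z);rr=cv2.minAreaRect(np.float32(back(n,h.reshape(-1,2),z)[:,:2]*1000));print(nm,n,"rect mm",np.round(rr[0],1),np.round(rr[1],1),round(rr[2],1)); cc[n]=B[np.argsort(np.arctan2(*(B-B.mean(0))[:,:2].T))]
    a,b=[proj(n,cc[n]) for n in("scene","top")];print(" tri z",tri(a,b).round(3).tolist())
a=cv2.resize(I["scene"][190:300,30:260],None,fx=3,fy=3,interpolation=2);b=cv2.resize(I["top"][95:235,290:490],None,fx=3,fy=3)[:,:600]
cv2.imwrite("pics/crop1.png",cv2.resize(np.vstack([np.pad(a,((0,0),(0,0),(0,0))),np.pad(b,((0,0),(0,90),(0,0)))]),(0,0),fx=.8,fy=.8)[:,:,::-1])
E
python3 m1.py
```

```text
red centroid [ 0.5625 -0.1247  0.0961] fit [ 0.5626 -0.1244  0.0764  1.7874] yawdeg 102.4 0.315 [np.uint64(557), np.uint64(275)]
blue centroid [ 0.595  -0.2574  0.0957] fit [ 0.5951 -0.2566  0.0766  2.1972] yawdeg 125.9 0.349 [np.uint64(599), np.uint64(226)]
openR scene rect mm [ 561.8 -123.9] [101.5  64.5] 14.1
openR top rect mm [ 561.8 -123.5] [103.6  65.3] 13.9
 tri z [[0.522, -0.173, 0.034], [0.502, -0.103, 0.059], [0.604, -0.079, 0.052], [0.619, -0.143, 0.052]]
openL scene rect mm [ 595.6 -260. ] [101.4  64.6] 14.2
openL top rect mm [ 595.5 -259.4] [103.6  65.4] 14.0
 tri z [[0.56, -0.316, 0.027], [0.534, -0.233, 0.069], [0.637, -0.214, 0.053], [0.653, -0.278, 0.051]]
tray scene rect mm [452.2 211.9] [144.7 120.3] 3.4
tray top rect mm [437.9 209.7] [120.3 123.1] 3.4
 tri z [[0.381, 0.146, 0.023], [0.373, 0.268, 0.022], [0.497, 0.282, 0.005], [0.503, 0.156, 0.003]]
```

View pics/crop1.png

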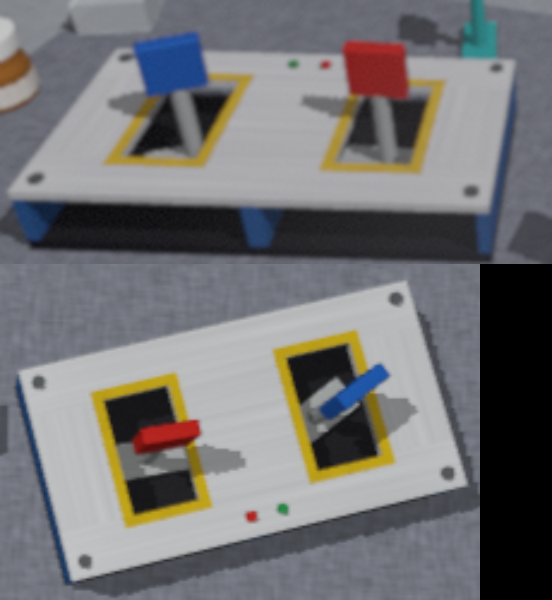

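The crop confirms the choice. The red blade stands over the opening nearer the robot's left, at top (360,167), with its foot crosswise to the yellow opening. The fitted blade spans z 0.076–0.114, as expected, at (0.563,-0.124) and yaw about 102°. The opening's long axis is at 14°.

```bash
cat > rel.py <<'E'
import sys,numpy as np
from station import get_obs
from scipy.spatial.transform import Rotation as R
x,y,z,yaw=map(float,sys.argv[1:])   # target TCP, world yaw (deg) of tool y, tool down
o=get_obs();r=R.from_rotvec(o["tool_rot"]);M=r.as_matrix();cur=np.degrees(np.arctan2(M[1,1],M[0,1]))
a=np.radians(yaw);ty=np.array([np.cos(a),np.sin(a),0]);tz=np.array([0,0,-1]);T=np.c_[np.cross(ty,tz),ty,tz]
print("t",round(o["t"],2),"pos",o["tool_pos"].round(4),"ytool",cur.round(1),"F",o["contact_force"].round(1),"op",round(o["opening"],4),"q",o["q"].round(2))
print("shift cm",(M.T@(np.array([x,y,z])-o["tool_pos"])*100).round(2),"turn",(r.inv()*R.from_matrix(T)).as_rotvec().round(3))
E
python3 -m jog '[[2,-1.2,0,0,0,-0.06,100],[6,-3.5,0,0,0,-0.18,110],[10,-6,0.2,0,0,-0.3,120],[13.6,-8,0.4,0,0,-0.42,120],[17.2,-10.2,0.6,0,0,-0.54,120],[20.8,-12.4,0.8,0,0,-0.66,120],[24.2,-14.5,1,0,0,-0.78,120],[27.6,-16.5,1.2,0,0,-0.9,120]]' 40
python3 rel.py 0.5626 -0.1244 0.15 12.4
```

```text
t: 0.87
tool_pos: [0.4449, -0.2981, 0.1879]
tool_rot: [-2.448, -1.968, -0.001]
contact_force: [1.3, -0.3, -0.6]
opening: 0.0453
t 0.87 pos [ 0.4449 -0.2981  0.1879] ytool -12.4 F [ 1.3 -0.3 -0.6] op 0.0453 q [-0.73 -0.15  1.83  0.    1.46 -0.51]
shift cm [19.49  7.77  3.81] turn [-0.    -0.001 -0.433]
```

```bash
python3 -m jog '[[3.5,1.4,0.5,0,0,-0.1,120],[7,2.8,1,0,0,-0.2,120],[10.5,4.2,1.5,0,0,-0.3,120],[14,5.6,2,0,0,-0.4,120],[17,6.8,2.8,0,0,-0.433,120],[19,7.6,3.4,0,0,-0.433,120],[19.5,7.77,3.8,0,0,-0.433,120],[19.5,7.77,3.8,0,0,-0.433,120]]'
python3 rel.py 0.5626 -0.1244 0.085 12.4
python3 - <<'E'
from h import *
I=get_image("top");J=get_image("scene")
a=cv2.resize(I[95:235,290:490],None,fx=2.5,fy=2.5,interpolation=2);b=cv2.resize(J[130:270,110:310],None,fx=2.5,fy=2.5,interpolation=2)
cv2.imwrite("pics/pre.png",np.vstack([a,b])[:,:,::-1][:600+100] if 0 else cv2.resize(np.hstack([a,b]),(800,280))[:,:,::-1])
E
```

```text
t: 1.53
tool_pos: [0.5622, -0.1228, 0.1485]
tool_rot: [-1.963, -2.448, 0.001]
contact_force: [0.2, -1.0, -0.4]
opening: 0.0453
t 1.53 pos [ 0.5622 -0.1228  0.1485] ytool 12.6 F [ 0.2 -1.  -0.4] op 0.0453 q [-0.34 -0.02  1.78  0.    1.39 -0.56]
shift cm [-0.18  0.02  6.35] turn [-0.002 -0.002  0.003]
```

View pics/pre.png

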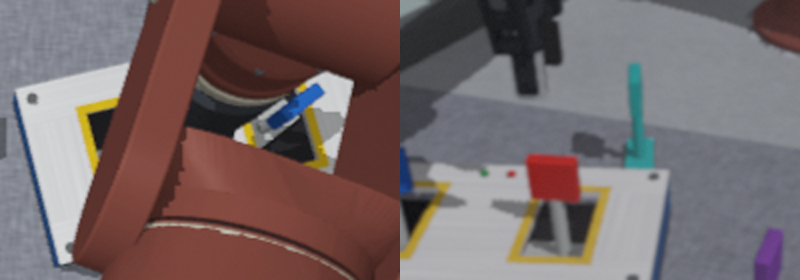

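```bash
python3 - <<'E'
from h import *
c=np.array([.5622,-.1228,.1405]);d=np.array([.976,.218,0])
print(proj("scene",[c,c+.03*d,c-.03*d,[.5626,-.1244,.114]]).round(0))
I=get_image("scene");cv2.imwrite("pics/pre2.png",cv2.resize(I[80:240,100:300],None,fx=3,fy=3)[:,:,::-1])
E
```

```text
[[185. 195.]
 [180. 205.]
 [189. 185.]
 [185. 209.]]
```

View pics/pre2.png

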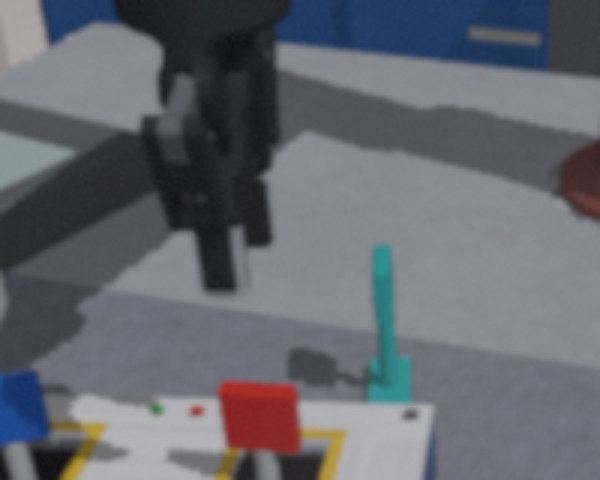

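```bash
python3 - <<'E'
from h import *
c=np.array([.271,-.5625,.204]);d=np.array([.434,-.901,0])
print(proj("scene",[c-.05*d,c+.05*d,[0,0,0],[0,.1,0],[0,-.1,0]]).round(0))
c=np.array([.5622,-.1228,.18]);d=np.array([.976,.218,0])
print(proj("scene",[c+.03*d,c-.03*d]).round(0))
for c in ([.5622,-.1228,.14],[.5622,-.1228,.18],[.5,-.1228,.14],[.5,-.14,.15]):
  c=np.array(c);print(c,proj("top",[c+.03*d,c-.03*d]).round(0).tolist(),proj("scene",[c+.03*d,c-.03*d]).round(0).tolist())
E
python3 -m jog '[[0,0,0,0,0,0,120],[0,0,0,0,0,0,120]]'; python3 rel.py 0.5626 -0.1244 0.085 12.4
```

```text
[[ 83.  73.]
 [ 35.  75.]
 [325. 142.]
 [362. 146.]
 [290. 137.]]
[[176. 182.]
 [186. 162.]]
[ 0.5622 -0.1228  0.14  ] [[359.0, 142.0], [368.0, 179.0]] [[180.0, 206.0], [189.0, 185.0]]
[ 0.5622 -0.1228  0.18  ] [[364.0, 135.0], [374.0, 174.0]] [[176.0, 182.0], [186.0, 162.0]]
[ 0.5    -0.1228  0.14  ] [[359.0, 182.0], [368.0, 219.0]] [[198.0, 185.0], [205.0, 167.0]]
[ 0.5  -0.14  0.15] [[372.0, 180.0], [381.0, 219.0]] [[187.0, 178.0], [196.0, 161.0]]
t: 1.85
tool_pos: [0.562, -0.1267, 0.1509]
tool_rot: [1.972, 2.445, 0.0]
contact_force: [-0.5, 0.2, 0.8]
opening: 0.0453
t 1.85 pos [ 0.562  -0.1267  0.1509] ytool 12.2 F [-0.5  0.2  0.8] op 0.0453 q [-0.35 -0.03  1.78  0.    1.39 -0.56]
shift cm [0.21 0.1  6.59] turn [ 0.001  0.    -0.003]
```

In the scene view the fingertips (173,177) and (186,162) show up about 4 cm higher than the reported TCP implies, though laterally consistent. The start picture shows the same offset. I'll go down partway and compare again.

```bash
python3 -m jog '[[0.1,0,0.7,0,0,0,120],[0.1,0,1.5,0,0,0,120],[0.1,0,2.3,0,0,0,120],[0.1,0,3.1,0,0,0,120],[0.1,0,3.8,0,0,0,120],[0.1,0,4,0,0,0,120],[0.1,0,4,0,0,0,120]]'; python3 rel.py 0.5626 -0.1244 0.085 12.4
python3 - <<'E'
from h import *
I=get_image("scene");cv2.imwrite("pics/pre3.png",cv2.resize(I[120:270,120:270],None,fx=4,fy=4)[:,:,::-1])
E
```

```text
t: 2.43
tool_pos: [0.5611, -0.1253, 0.1094]
tool_rot: [-1.971, -2.444, 0.001]
contact_force: [-0.6, 0.4, -0.3]
opening: 0.0455
t 2.43 pos [ 0.5611 -0.1253  0.1094] ytool 12.2 F [-0.6  0.4 -0.3] op 0.0455 q [-0.35  0.01  1.81  0.    1.32 -0.56]
shift cm [0.06 0.17 2.44] turn [-0.002 -0.001 -0.003]
```

View pics/pre3.png

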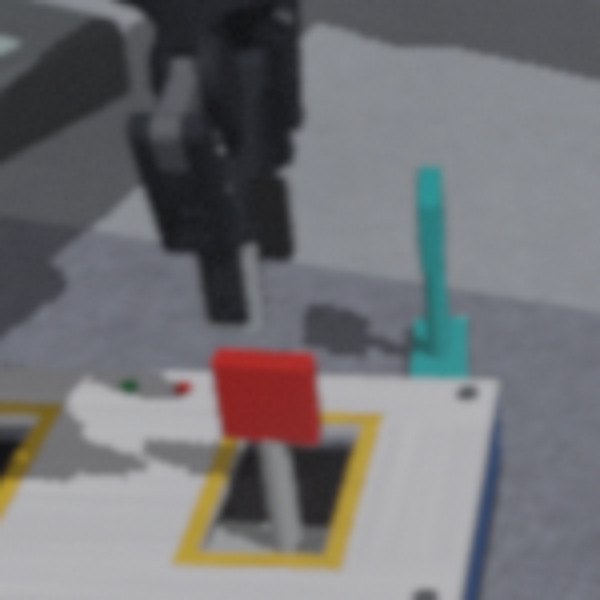

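Tips are at (177,200) and (187,184), again about 37 mm above nominal and still above the blade. I'll go down to a level that is safe under either reading, then look again.

```bash
python3 -m jog '[[0,0.1,0.6,0,0,0,120],[0,0.1,1.2,0,0,0,120],[0,0.1,1.8,0,0,0,120],[0,0.1,2.4,0,0,0,120],[0,0.1,3,0,0,0,120],[0,0.1,3.4,0,0,0,120],[0,0.1,3.5,0,0,0,120],[0,0.1,3.5,0,0,0,120]]'; python3 rel.py 0.5626 -0.1244 0.085 12.4
python3 - <<'E'
from h import *
I=get_image("scene");T=get_image("top");cv2.imwrite("pics/pre4.png",np.hstack([cv2.resize(I[150:270,140:240],(400,480)),cv2.resize(T[110:230,310:410],(400,480))])[:,:,::-1])
E
```

```text
t: 3.15
tool_pos: [0.5622, -0.1252, 0.0746]
tool_rot: [-1.971, -2.444, 0.001]
contact_force: [0.3, 0.6, 0.5]
opening: 0.0452
t 3.15 pos [ 0.5622 -0.1252  0.0746] ytool 12.2 F [0.3 0.6 0.5] op 0.0452 q [-0.35  0.05  1.83  0.    1.26 -0.56]
shift cm [ 0.07  0.06 -1.04] turn [-0.001 -0.001 -0.003]
```

View pics/pre4.png

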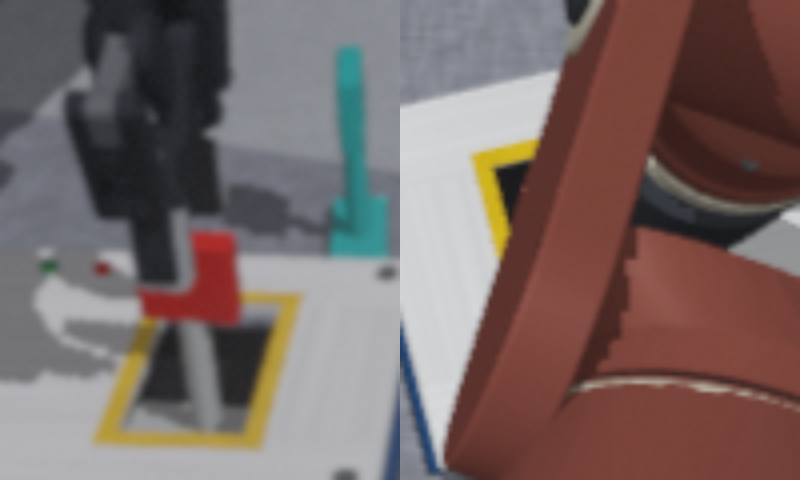

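The near finger is in front of the blade with its tip at (181,222), so the offset is vertical: the real tips are about 4 cm above nominal and are just at the blade top. I'll continue down about 28 mm, checking force partway, with a 3 mm trim.

```bash
python3 -m jog '[[0.2,0.1,0.4,0,0,0,120],[0.2,0.1,0.8,0,0,0,120],[0.2,0.1,1.2,0,0,0,120],[0.2,0.1,1.5,0,0,0,120],[0.2,0.1,1.5,0,0,0,120]]'
python3 -m jog '[[0,0,0.4,0,0,0,120],[0,0,0.8,0,0,0,120],[0,0,1.2,0,0,0,120],[0,0,1.3,0,0,0,120],[0,0,1.3,0,0,0,120]]'; python3 rel.py 0.5626 -0.1244 0.046 12.4
python3 - <<'E'
from h import *
I=get_image("scene");cv2.imwrite("pics/pre5.png",cv2.resize(I[150:270,140:240],(400,480))[:,:,::-1])
E
```

```text
t: 3.67
tool_pos: [0.5625, -0.1229, 0.0593]
tool_rot: [-1.971, -2.444, 0.001]
contact_force: [0.4, -0.6, -0.2]
opening: 0.0451
t: 4.08
tool_pos: [0.562, -0.1228, 0.0456]
tool_rot: [-1.97, -2.443, 0.002]
contact_force: [-0.0, 0.0, 0.3]
opening: 0.0454
t 4.08 pos [ 0.562  -0.1228  0.0456] ytool 12.2 F [-0.   0.   0.3] op 0.0454 q [-0.34  0.08  1.85  0.    1.21 -0.56]
shift cm [-0.17  0.02 -0.04] turn [-0.003 -0.002 -0.003]
```

View pics/pre5.png

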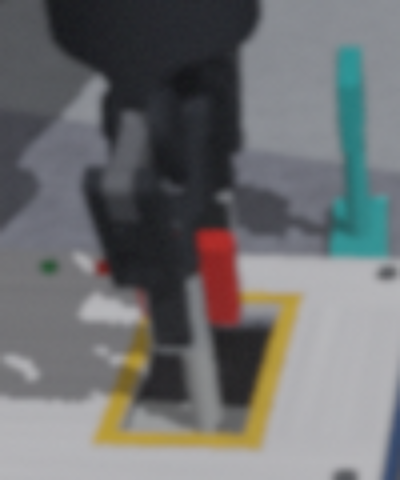

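The fingers straddle the blade: near tip at (182,236), real height about 0.087, no contact force. Closing.

```bash
python3 -m jog '[[0,0,0,0,0,0,170],[0,0,0,0,0,0,190],[0,0,0,0,0,0,205],[0,0,0,0,0,0,220],[0,0,0,0,0,0,235],[0,0,0,0,0,0,255],[0,0,0,0,0,0,255],[0,0,0,0,0,0,255]]' 50
python3 rel.py 0.5618 -0.1237 0.046 -76
```

```text
t: 4.8
tool_pos: [0.5626, -0.123, 0.0464]
tool_rot: [-1.971, -2.444, 0.001]
contact_force: [0.1, -0.2, 2.4]
opening: 0.0115
t 4.8 pos [ 0.5626 -0.123   0.0464] ytool 12.2 F [ 0.1 -0.2  2.4] op 0.0115 q [-0.34  0.08  1.85  0.    1.21 -0.56]
shift cm [-0.05 -0.09  0.04] turn [-0.002  0.     1.54 ]
```

```bash
python3 -m jog '[[0,0,-0.25,0,0,0,255],[0,0,-0.5,0,0,0,255],[0,0,-0.5,0,0,0.08,255],[0,0,-0.5,0,0,0.18,255],[0,0,-0.5,0,0,0.28,255],[0,0,-0.5,0,0,0.38,255],[0,0,-0.5,0,0,0.48,255],[0,0,-0.5,0,0,0.58,255]]'
python3 -m jog '[[0,0,0,0,0,0.1,255],[0,0,0,0,0,0.2,255],[0,0,0,0,0,0.3,255],[0,0,0,0,0,0.4,255],[0,0,0,0,0,0.5,255],[0,0,0,0,0,0.6,255],[0,0,0,0,0,0.7,255],[0,0,0,0,0,0.8,255]]'
python3 rel.py 0.5618 -0.1237 0.051 -76
```

```text
t: 5.47
tool_pos: [0.562, -0.1227, 0.0508]
tool_rot: [-2.591, -1.772, 0.003]
contact_force: [-1.7, -0.0, -1.2]
opening: 0.0113
t: 6.13
tool_pos: [0.5615, -0.1226, 0.0503]
tool_rot: [-3.078, -0.615, 0.006]
contact_force: [1.0, 0.1, -1.7]
opening: 0.0116
t 6.13 pos [ 0.5615 -0.1226  0.0503] ytool -67.4 F [ 1.   0.1 -1.7] op 0.0116 q [-0.34  0.08  1.85  0.    1.22  0.83]
shift cm [-0.02  0.12 -0.07] turn [-0.003  0.003  0.15 ]
```

```bash
python3 -m jog '[[0,0.05,0,0,0,0.08,255],[0,0.1,0,0,0,0.15,255],[0,0.1,0,0,0,0.15,255],[0,0.1,0,0,0,0.15,255]]'
python3 rel.py 0.5618 -0.1237 0.051 -76
cat > m2.py <<'E'
from h import *
I={n:get_image(n) for n in C}
m=near(mask(I["scene"],172,8),(187,215));h=get_obs()["tool_pos"]
print("red px scene",int(m.sum()),np.mean(np.argwhere(m),0)[::-1].round(1))
cv2.imwrite("pics/turn.png",np.hstack([cv2.resize(I["scene"][150:270,130:250],(400,400)),cv2.resize(I["top"][100:230,300:430],(400,400))])[:,:,::-1])
E
python3 m2.py
```

```text
t: 6.47
tool_pos: [0.5616, -0.1234, 0.0499]
tool_rot: [-3.115, -0.386, 0.007]
contact_force: [0.1, 0.4, -2.0]
opening: 0.0117
t 6.47 pos [ 0.5616 -0.1234  0.0499] ytool -75.9 F [ 0.1  0.4 -2. ] op 0.0117 q [-0.35  0.08  1.85  0.    1.22  0.98]
shift cm [ 0.01  0.04 -0.11] turn [-0.003  0.004  0.002]
red px scene 240 [185.3 217.7]
```

View pics/turn.png

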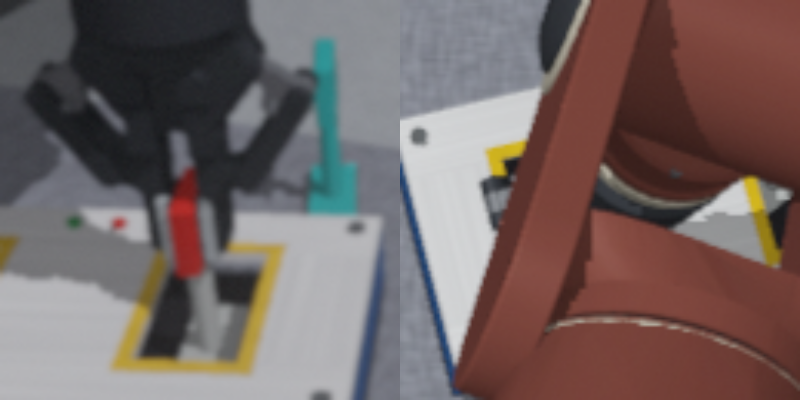

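The key has turned. The blade lies along the opening's long side and the foot is visible inside the opening (scene crop, foot at 180–240, 305–360). I'll lift slowly while watching force.

```bash
python3 -m jog '[[0,0,-0.4,0,0,0,255],[0,0,-0.8,0,0,0,255],[0,0,-1.2,0,0,0,255],[0,0,-1.6,0,0,0,255],[0,0,-2,0,0,0,255],[0,0,-2.4,0,0,0,255],[0,0,-2.6,0,0,0,255]]'
python3 rel.py 0.5618 -0.1237 0.165 -76
```

```text
t: 7.15
tool_pos: [0.5623, -0.1236, 0.0771]
tool_rot: [-3.116, -0.385, 0.005]
contact_force: [0.9, -0.4, -1.5]
opening: 0.0112
t 7.15 pos [ 0.5623 -0.1236  0.0771] ytool -75.9 F [ 0.9 -0.4 -1.5] op 0.0112 q [-0.35  0.05  1.83  0.    1.27  0.98]
shift cm [-0.07 -0.02 -8.79] turn [-0.002  0.003  0.002]
```

Only the key's weight shows (−1.5 N), and the foot is passing the guard. Lifting on.

```bash
python3 -m jog '[[0,0,-0.5,0,0,0,255],[0,0,-1,0,0,0,255],[0,0,-1.5,0,0,0,255],[0,0,-2.1,0,0,0,255],[0,0,-2.7,0,0,0,255],[0,0,-3.4,0,0,0,255],[0,0,-4.2,0,0,0,255],[0,0,-5,0,0,0,255]]'
python3 -m jog '[[0,0,-0.8,0,0,0,255],[0,0,-1.6,0,0,0,255],[0,0,-2.4,0,0,0,255],[0,0,-3.2,0,0,0,255],[0,0,-3.9,0,0,0,255],[0,0,-4.3,0,0,0,255],[0,0,-4.3,0,0,0,255]]'
python3 rel.py 0.438 0.21 0.165 -76
python3 - <<'E'
from h import *
I={n:get_image(n) for n in C}
m=mask(I["top"],50,80,90,60);m=near(m,(164,243));h=cv2.convexHull(cv2.findNonZero(m)).reshape(-1,2)
# inner floor: brighter interior -> report rim rectangle from the side of walls facing away
r=cv2.minAreaRect(np.float32(back("top",h,.025)[:,:2]*1000));print(r)
R,t=C["top"]["R"],C["top"]["t"];print("cam",(-R.T@t).round(3))
cv2.imwrite("pics/lift.png",np.hstack([cv2.resize(I["scene"][100:300,100:300],(400,400)),cv2.resize(I["top"][190:290,114:214],(400,400))])[:,:,::-1])
E
```

```text
t: 7.82
tool_pos: [0.5625, -0.1237, 0.128]
tool_rot: [-3.116, -0.385, 0.005]
contact_force: [0.0, -0.5, -2.9]
opening: 0.0117
t: 8.4
tool_pos: [0.5633, -0.124, 0.1725]
tool_rot: [-3.117, -0.385, 0.001]
contact_force: [0.6, 0.2, -2.3]
opening: 0.0116
t 8.4 pos [ 0.5633 -0.124   0.1725] ytool -75.9 F [ 0.6  0.2 -2.3] op 0.0116 q [-0.35 -0.04  1.75  0.    1.43  0.98]
shift cm [ -4.02 -35.44   0.78] turn [-0.001  0.001  0.002]
((437.836669921875, 209.7069091796875), (120.31452178955078, 123.00198364257812), 3.428518533706665)
cam [0.417 0.021 0.79 ]
```

View pics/lift.png

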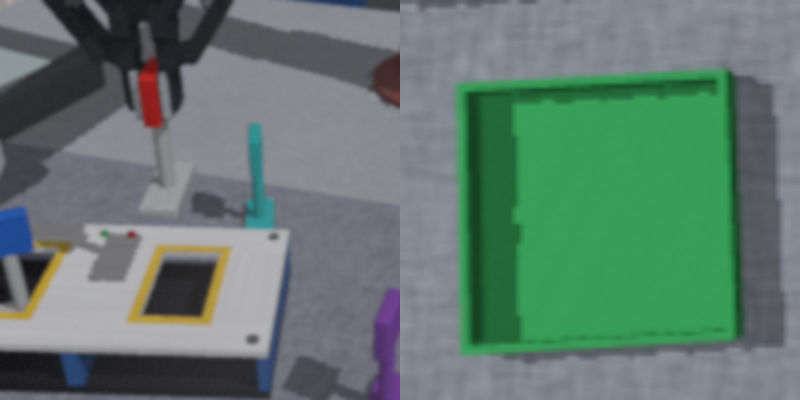

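The red key is clear of the fixture, upright in the jaws, with its foot at scene crop (165,200). The blue key hasn't moved and the tray is empty. Carrying it to the tray.

```bash
python3 -m jog '[[-0.1,-1,0,0,0,0,255],[-0.3,-3,0,0,0,0.03,255],[-0.7,-6,0,0,0,0.06,255],[-1,-9,0,0,0,0.1,255],[-1.4,-12,0,0,0,0.12,255],[-1.7,-15,0,0,0,0.15,255],[-2.1,-18,0,0,0,0.17,255],[-2.4,-21,0,0,0,0.19,255]]'
python3 rel.py 0.438 0.2105 0.165 -86.6
```

```text
t: 9.17
tool_pos: [0.4864, 0.0758, 0.1706]
tool_rot: [-3.139, -0.086, 0.007]
contact_force: [0.9, -1.0, -2.3]
opening: 0.0115
t 9.17 pos [0.4864 0.0758 0.1706] ytool -86.8 F [ 0.9 -1.  -2.3] op 0.0115 q [ 0.   -0.25  1.94  0.    1.45  1.52]
shift cm [ -4.09 -13.71   0.6 ] turn [-0.002  0.005 -0.004]
```

```bash
python3 -m jog '[[-0.8,-2.7,0.1,0,0,0,255],[-1.6,-5.4,0.2,0,0,0,255],[-2.4,-8,0.4,0,0,0,255],[-3.1,-10.4,0.5,0,0,0,255],[-3.6,-12.2,0.6,0,0,0,255],[-4,-13.3,0.6,0,0,0,255],[-4.1,-13.7,0.6,0,0,0,255],[-4.1,-13.7,0.6,0,0,0,255]]'
python3 -m jog '[[0,0,1,0,0,0,255],[0,0,2.2,0,0,0,255],[0,0,3.4,0,0,0,255],[0,0,4.6,0,0,0,255],[0,0,5.8,0,0,0,255],[0,0,7,0,0,0,255],[0,0,7.6,0,0,0,255],[0,0,8,0,0,0,255]]'
python3 rel.py 0.438 0.2105 0.0414 -86.6
python3 - <<'E'
from h import *
I={n:get_image(n) for n in C}
cv2.imwrite("pics/tray.png",np.hstack([cv2.resize(I["scene"][150:300,310:460],(400,400)),cv2.resize(I["top"][180:300,104:224],(400,400))])[:,:,::-1])
E
```

```text
t: 9.83
tool_pos: [0.4373, 0.2109, 0.1648]
tool_rot: [-3.139, -0.089, 0.008]
contact_force: [1.0, 0.6, -2.2]
opening: 0.0113
t: 10.5
tool_pos: [0.4361, 0.2106, 0.0829]
tool_rot: [-3.14, -0.088, 0.012]
contact_force: [0.0, -0.9, -1.8]
opening: 0.0113
t 10.5 pos [0.4361 0.2106 0.0829] ytool -86.8 F [ 0.  -0.9 -1.8] op 0.0113 q [ 0.29 -0.18  2.04  0.    1.29  1.81]
shift cm [0.22 0.03 4.15] turn [-0.001  0.007 -0.003]
```

View pics/tray.png

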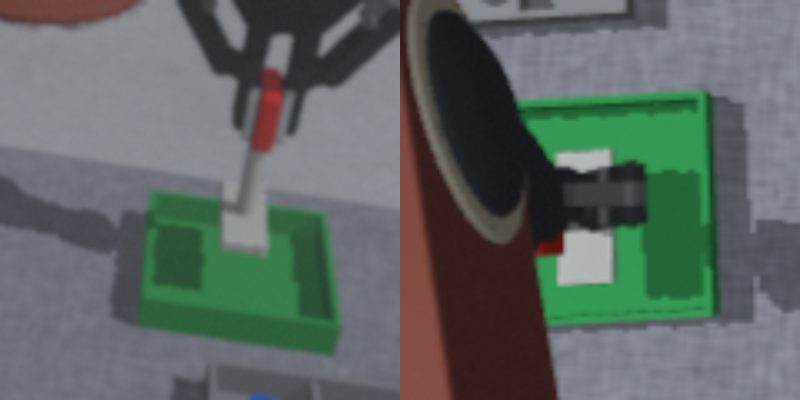

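The foot is inside the tray walls: top crop centre (585,217), aligned with the tray. Lowering gently onto the floor.

```bash
python3 -m jog '[[0,0,0.6,0,0.003,0,255],[0.1,0,1.2,0,0.006,0,255],[0.1,0,1.8,0,0.006,0,255],[0.1,0,2.4,0,0.006,0,255],[0.1,0,3,0,0.006,0,255],[0.1,0,3.4,0,0.006,0,255],[0.1,0,3.6,0,0.006,0,255],[0.1,0,3.6,0,0.006,0,255]]'
python3 -m jog '[[0,0,0.1,0,0,0,255],[0,0,0.2,0,0,0,255],[0,0,0.3,0,0,0,255],[0,0,0.3,0,0,0,255]]'
python3 rel.py 0.438 0.2105 0.0414 -86.6
```

```text
t: 11.27
tool_pos: [0.4367, 0.2107, 0.047]
tool_rot: [-3.139, -0.089, 0.003]
contact_force: [0.7, 0.6, -2.0]
opening: 0.0115
t: 11.6
tool_pos: [0.4368, 0.2107, 0.0441]
tool_rot: [-3.139, -0.089, 0.003]
contact_force: [-0.7, 1.0, -2.3]
opening: 0.0112
t 11.6 pos [0.4368 0.2107 0.0441] ytool -86.8 F [-0.7  1.  -2.3] op 0.0112 q [ 0.3  -0.13  2.07  0.    1.21  1.81]
shift cm [0.12 0.03 0.27] turn [-0.001  0.002 -0.003]
```

```bash
python3 -m jog '[[0,0,0.07,0,0,0,255],[0,0,0.14,0,0,0,255],[0,0,0.2,0,0,0,255],[0,0,0.2,0,0,0,255]]'
python3 -m jog '[[0,0,0.05,0,0,0,255],[0,0,0.1,0,0,0,255],[0,0,0.1,0,0,0,255]]'
```

```text
t: 11.93
tool_pos: [0.4367, 0.2107, 0.0419]
tool_rot: [-3.14, -0.089, 0.003]
contact_force: [-0.3, 0.4, -2.1]
opening: 0.0117
t: 12.18
tool_pos: [0.4366, 0.2107, 0.0408]
tool_rot: [-3.14, -0.089, 0.003]
contact_force: [0.1, -0.1, -2.2]
opening: 0.0115
```

```bash
python3 -m jog '[[0,0,0.05,0,0,0,255],[0,0,0.1,0,0,0,255],[0,0,0.1,0,0,0,255]]'
python3 -m jog '[[0,0,0.05,0,0,0,255],[0,0,0.1,0,0,0,255],[0,0,0.1,0,0,0,255]]'
```

```text
t: 12.43
tool_pos: [0.4367, 0.2108, 0.0404]
tool_rot: [-3.14, -0.089, 0.003]
contact_force: [-2.0, -0.6, 2.7]
opening: 0.0114
t: 12.68
tool_pos: [0.4369, 0.2109, 0.0404]
tool_rot: [-3.14, -0.089, 0.004]
contact_force: [-4.5, -1.9, 6.8]
opening: 0.0115
```

Touchdown at 0.0404, with about 9 N between hand and floor. I'll ease off slightly, open, then rise straight up.

```bash
python3 -m jog '[[0,0,-0.05,0,0,0,255],[0,0,-0.05,0,0,0,205],[0,0,-0.05,0,0,0,200],[0,0,-0.05,0,0,0,190],[0,0,-0.05,0,0,0,170],[0,0,-0.05,0,0,0,140],[0,0,-0.05,0,0,0,120],[0,0,-0.05,0,0,0,120]]' 20
python3 -m jog '[[0,0,0,0,0,0,120],[0,0,-0.3,0,0,0,120],[0,0,-0.8,0,0,0,120],[0,0,-1.6,0,0,0,120],[0,0,-2.6,0,0,0,120],[0,0,-3.8,0,0,0,120],[0,0,-5.2,0,0,0,120],[0,0,-6.8,0,0,0,120]]'
python3 -m jog '[[0,0,-2,0,0,0,120],[0,0,-4,0,0,0,120],[0,0,-6,0,0,0,120],[0,0,-8,0,0,0,120],[0,0,-9.5,0,0,0,120],[0,0,-10,0,0,0,120],[0,0,-10,0,0,0,120],[0,0,-10,0,0,0,120]]'
```

```text
t: 13.35
tool_pos: [0.4369, 0.2108, 0.0409]
tool_rot: [-3.14, -0.089, 0.004]
contact_force: [0.3, -0.0, -0.3]
opening: 0.0455
t: 14.02
tool_pos: [0.4371, 0.2108, 0.1104]
tool_rot: [-3.14, -0.089, 0.003]
contact_force: [0.5, 0.1, 0.0]
opening: 0.0452
t: 14.68
tool_pos: [0.4372, 0.2107, 0.2105]
tool_rot: [-3.14, -0.089, 0.003]
contact_force: [-0.2, 0.1, -0.4]
opening: 0.0455
```

```bash
cat > m3.py <<'E'
from h import *
I={n:get_image(n) for n in C}
cv2.imwrite("pics/final.png",np.vstack([I["scene"][130:380,:],I["top"][90:330,:]])[:,:,::-1])
m=near(mask(I["scene"],172,8),(400,215));print(int(m.sum()),np.mean(np.argwhere(m),0)[::-1].round(1))
print("upright expected",proj("scene",[.4367,.2108,.09]).round(1),"foot",proj("scene",[.4367,.2108,.009]).round(1))
E
python3 m3.py
```

```text
212 [405.2 212.9]
upright expected [[405.2 213. ]] foot [[397.  250.8]]
```

View pics/final.png

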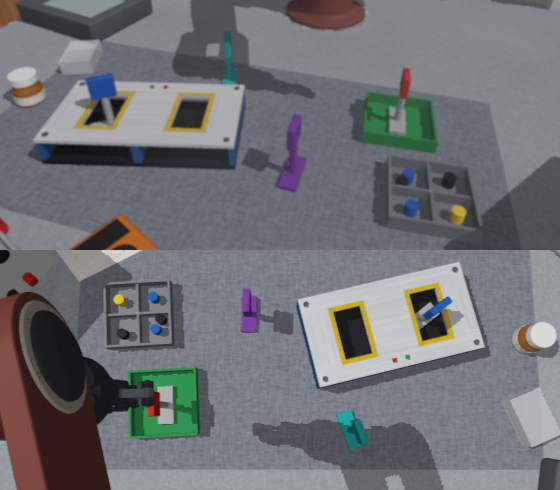

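The red key stands upright in the green tray (scene (405,213), exactly where an upright key should appear). The gripper is clear, and the blue key and the other objects haven't moved.

```bash
python3 -c "
from station import *
print(finish_job())"
```

```text
the job is handed in; nothing more can be done
None
```

The red key is out of the fixture and standing upright on its foot in the green tray, and the job is handed in at about 15 s of robot time. I gripped the blade, turned it about 88° to line up with the opening, drew it straight up and set it down with roughly 9 N of contact. I then opened the jaws and backed off upward.

**Last checks:**
- **Red key:** its blade was seen at scene pixel (405.2, 212.9); an upright key there should appear at (405.2, 213.0). The gripper was about 17 cm up with no contact force.
- **Other objects:** the blue key and the other objects look unmoved in the final picture.

**One disagreement:** the fingertips in the pictures stood about 4 cm higher than the reported tool position implied. I worked from the images for grasp height. The set-down height came from how the key sat in the grip, and touchdown came within about 1 mm of that, confirmed by the contact force. I didn't find the cause of the offset.

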